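File the sawn edge of a vial-rack plate

ROBOT

A 6-joint arm with a two-finger parallel gripper is mounted at the origin on the work surface. World frame = base frame: x ahead of the robot, y to its left, z up, the work surface at z = 0. Lengths are in m, angles in rad, forces in N, time in s.
With the tool pointing down it reaches from about 0.35 to 0.775 m from the base axis. Payload 5.5 kg.
Tool frame: the origin (TCP) lies between the finger pads; the fingertips stand env.nose_length ahead of it and the grasp point (between the pads) lies 8 mm behind it (env.nose_length is the distance from the TCP to the fingertips, in m); z points along the fingers, y is the direction in which the jaws open and shut (so a half turn about z gives the same grasp; the last joint's range is limited). The gripper opens to 85 mm and grips with 20 to 120 N. Pads are 22 mm wide; open, the fingers measure 114 mm over their backs; the gripper's body (76 mm by 85 mm) begins 54 mm behind the grasp point. The pads swing forward as they close: fully open they stand 13 mm farther back than shut.
Start: joints at [0.994, 0.313, 0.046, 1.304, 0, 1.431], TCP at [0.243, 0.521, 0.242] pointing down, gripper open.
Joint ranges: [-2.76, 2.76], [-0.86, 1.69], [-1.03, 1.26], [-2.2, 2.34], [-1.47, 1.5], [-3.14, 3.14]. Speed limits (rad/s): [2.57, 2.57, 3.14, 3.14, 3.14, 3.14].

INTERFACE

Orientations are given as a unit quaternion [w, x, y, z].
In Python, from workcell import env gives the robot as it stands. The module is installed in compiled form; this text tells all that it offers.
- The arm moves only by the shell command python3 -m creep 'ROWS' [FORCE]. ROWS is a JSON object of lists of equal length, an entry for each row: "hand": the finger opening in mm, from 0 to 85.4; "delta_pos": the shift along the tool's x, y, z scaled (see below), a list of three; "turn": the turn about the tool's z scaled (see below). In form: {"hand": [hand, ...], "delta_pos": [[dx, dy, dz], ...], "turn": [turn, ...]}. A call has exactly 5 rows; each row shifts and turns the commanded pose from where the row before left it, along the tool's axes as they then stand; what a row does not reach is not made up. The controller multiplies each number of a shift by 0.8 m and each number of a turn by 5 degrees. A row lasts 1/12 s, in which the tool goes at most 41.7 mm and 7.16 degrees, less where a joint would pass 70% of its speed; a pose out of reach is approached as far as the arm can. A call with a number of a shift or a turn outside -1 to 1 is refused whole. A call with a gripper value outside its range is refused whole. The fingers move at their own pace and stop on an object; FORCE is the grip in N (left out, the last holds). Time passes only in rows, so rows that do not move let the fingers close, or fill a call up. It gives the time, the measured TCP pose, the force and the opening at its end, in the units of the state.
- env.get_state(): the state, without advancing time (a new reading comes with each control period).
- env.read_camera(name): name is "scene" or "top"; returns a dict with "pixels" (420x560x3 uint8, red, green, blue), "depth" (420x560 float32, m along the optical axis (not along the pixel's ray), 0 where there is no reading), "fx", "fy", "cx", "cy" (pixels), "D" ([k1, k2, p1, p2, k3] as OpenCV has them; the pictures are not rectified), "origin" and "orientation" of the camera in the world. Camera axes: x right, y down, z forward; pixel columns grow to the right and rows downward; lengths in m; the calibration is good to about 2 mm. A picture is of the moment at which its call begins.
- env.hand_in(): hands the job in, once; it reports no verdict.
Trained networks look in the newest picture that a camera, given by its name, has taken for a name from the list of things; names that differ only in an ending like _2 or _b are one class to them, and where a whole thing is asked for, a point or a joint stands for the part that bears it (a point fixed in the world has none). Each returns a list of dicts, best first, with "score" (0 to 1); they miss things now and then, are a little off and sometimes report something else, mostly with a low value. They report only what shows in the picture. A call takes as long as a camera call. They do not tell look-alikes from the thing itself.
- env.find_in(camera, target): "location" ([row, column] in pixels, amid what is visible of it).
- env.pinpoint(camera, target): "location" ([row, column] in pixels: a listed point, or the origin of a listed thing).
The state is a dict: "clock": time; "joint_pos": joint angles; "qvel": joint speeds; "tau": joint torques, N m; "tcp_pos": TCP position; "orientation": TCP orientation; "wrist_force": force on the tool from outside, world axes, zero at the start; "ft_torque": the same for the moment, N m; "finger_gap": finger opening in m.
Only numpy, scipy, OpenCV 4.12 (cv2) and the standard library are available. Lean on these libraries where they do the work, as an engineer would, in place of code of your own. Each camera call takes 0.05 s, during which the arm holds its last target.

TASK

Take the long file and dress the top edge of the rack plate standing in the vise with two full forward strokes: each time lay the file flat and square on the edge near its tip, push it away from the robot until the edge is near its rear end, then lift it clear and carry it back through the air, never dragging it back over the edge. Then lay the long file down flat on the black rubber mat and let go; leave the short file alone.

Things in the scene. Friction and masses are not known exactly. Their poses are not given: they have to be found in the camera images.
- long_grip (a point): Centre of the long file's wooden grip, the point to grasp: a block 56 mm long, 22 mm wide and 44 mm high on top of a flat steel file 150 mm long, 28 mm wide, 8 mm thick. The point is half-way along the file, 30 mm above its underside (whole height 52 mm). x: along the file to its tip; y: across the grip; z up. It starts flat on the mat, tip away from the robot (within 30 degrees); about 0.3 kg.
- long_tip (a point): Front end of the long file, at its underside: 75 mm along x and 30 mm below the centre of its grip; same axes. The last 24 mm step down to an 11 mm wide tip; the rear end is full width.
- short_grip (a point): Centre of the grip of the short file, which is to be left where it is: the same build but 90 mm long with a 40 mm long grip. It lies on the mat beside the long one, on either side, 130 mm away. Same axes.
- edge (a point): Middle of the top edge of the aluminium plate clamped upright in the vise: fixed and rigid, 100 mm above the bench, 38 mm above the jaws. The plate is 5 mm thick (x) and 90 mm wide (the edge runs along y). x: forward stroke, square across the edge, away from the robot (within 15 degrees) and from the vise's screw handle; z up.
- vise: The dark steel vise with the plate, fixed to the bench: 130 mm (x) by 100 mm, jaws 62 mm high, screw handle towards the robot. Origin under its middle, straight below the edge point; same axes.
- mat: Black rubber mat, fixed, 260 mm (x) by 280 mm (y), 4 mm thick, on which both files lie at the start. Origin at the centre of its underside; z up. A small vial stands on it, about 100 mm from its centre towards +x.
Things that resemble listed ones, but are neither listed nor needed, are in the scene too. What is shaped like the part that bears long_grip but red is not meant.

How it is judged:
By the outcome, as a careful person would: the job done as asked, in the order asked, and still so for the second after the job is handed in, with the robot touching nothing.
It also fails if it takes over 56 s, if anything falls off the work surface, if the arm or the gripper's body presses on something with over 40 N, if the wrist force passes 120 N, or if a joint passes its speed limit or range.

## Working session

There is one attempt and no reset: what is moved stays moved. The work goes in short steps, Python scripts to look and compute and a shell command to move; the robot and the scene stay as the last step left them, time stands still between calls to the robot, and variables do not carry over. Pictures are saved under pics/ and viewed, and the job is handed in when it is done.

```bash
mkdir -p pics; ls; cat > h.py <<'E'
import numpy as np, cv2, json
from workcell import env
from scipy.spatial.transform import Rotation as R
def rot(q): return R.from_quat([q[1],q[2],q[3],q[0]]).as_matrix()
def unproj(c,rc,depth=None,z=None):
    K=np.array([[c['fx'],0,c['cx']],[0,c['fy'],c['cy']],[0,0,1]])
    u=cv2.undistortPoints(np.array([[[rc[1],rc[0]]]],float),K,np.array(c['D'],float))[0,0]
    ray=rot(c['orientation'])@np.array([u[0],u[1],1.]); o=np.array(c['origin'])
    if z is not None: return o+ray*(z-o[2])/ray[2]
    return o+ray*depth
def d_at(c,rc):
    r,k=int(round(rc[0])),int(round(rc[1])); p=c['depth'][max(0,r-1):r+2,max(0,k-1):k+2]; p=p[p>0]
    return float(np.median(p)) if p.size else 0
def project(c,P):
    K=np.array([[c['fx'],0,c['cx']],[0,c['fy'],c['cy']],[0,0,1]])
    M=rot(c['orientation']); Pc=(np.atleast_2d(P)-np.array(c['origin']))@M
    uv=cv2.projectPoints(Pc,np.zeros(3),np.zeros(3),K,np.array(c['D'],float))[0][:,0]
    return uv[:,::-1]
def cloud(c):
    h,w=c['depth'].shape; K=np.array([[c['fx'],0,c['cx']],[0,c['fy'],c['cy']],[0,0,1]])
    g=np.stack(np.meshgrid(np.arange(w),np.arange(h)),-1).reshape(-1,1,2).astype(float)
    u=cv2.undistortPoints(g,K,np.array(c['D'],float))[:,0]
    P=np.c_[u,np.ones(len(u))]*c['depth'].reshape(-1,1)
    return (P@rot(c['orientation']).T+np.array(c['origin'])).reshape(h,w,3)
def save(c,name,box=None,s=1):
    im=c['pixels'][...,::-1]
    if box: im=im[box[0]:box[1],box[2]:box[3]]
    cv2.imwrite('pics/'+name,cv2.resize(im,None,fx=s,fy=s,interpolation=cv2.INTER_CUBIC))
E
python3 - <<'E'
from h import *
print(env.get_state(), env.nose_length)
for n in ['top','scene']:
    c=env.read_camera(n); save(c,n+'0.png'); print(n,c['origin'],c['orientation'],c['fx'],c['D'])
    np.savez(n+'0.npz',**c)
    for t in ['long_grip','long_tip','short_grip','edge','vise','mat']:
        print(t,[( [round(v) for v in d['location']],round(d['score'],2)) for d in env.pinpoint(n,t)])
E
```

```text
pics
{'clock': 0.0, 'joint_pos': array([ 9.94400307e-01,  3.13997652e-01,  4.49948556e-02,  1.30362174e+00,
       -5.12927876e-06,  1.43118168e+00]), 'qvel': array([-0.00049808,  0.00052156, -0.00027595, -0.00035505, -0.00132859,
       -0.00124426]), 'tau': array([-1.51061889e-03, -4.80637658e+01,  2.98528129e+01,  1.96281925e-02,
       -2.99877647e-04, -1.29431501e-05]), 'tcp_pos': array([0.24298588, 0.52059212, 0.24141693]), 'orientation': array([-3.17907191e-04,  2.16658724e-01,  9.76246978e-01, -8.57049062e-04]), 'wrist_force': array([-0.0380903 ,  0.71771484,  0.42501835]), 'ft_torque': array([-0.00482961, -0.05373701,  0.04797661]), 'finger_gap': 0.08529522435584397} 0.011
top [ 0.28836705 -0.12411187  1.3134324 ] [ 0.05072161 -0.69515173  0.71593712 -0.04031667] 497.011796928993 [0.05484224 0.         0.         0.         0.        ]
long_grip [([295, 370], 0.83), ([244, 170], 0.79), ([175, 348], 0.61), ([202, 429], 0.6)]
long_tip [([150, 356], 0.9), ([190, 398], 0.66), ([232, 141], 0.66), ([272, 376], 0.57)]
short_grip [([170, 301], 0.59)]
edge [([147, 164], 0.61)]
vise [([156, 172], 0.95), ([147, 164], 0.6)]
mat [([174, 324], 0.71)]
scene [1.23067541 0.21677513 0.86347474] [-0.23171133  0.49301277  0.76422813 -0.3452588 ] 518.1235702497418 [-0.18861463  0.          0.          0.          0.        ]
long_grip [([256, 419], 0.76), ([198, 141], 0.7), ([167, 242], 0.58), ([241, 196], 0.56)]
long_tip [([264, 167], 0.89), ([182, 222], 0.8), ([288, 436], 0.79), ([225, 150], 0.62)]
short_grip [([261, 237], 0.72)]
edge [([315, 386], 0.65), ([343, 378], 0.58)]
vise [([341, 381], 0.65), ([314, 386], 0.64)]
mat [([263, 217], 0.6)]
```

View pics/top0.png

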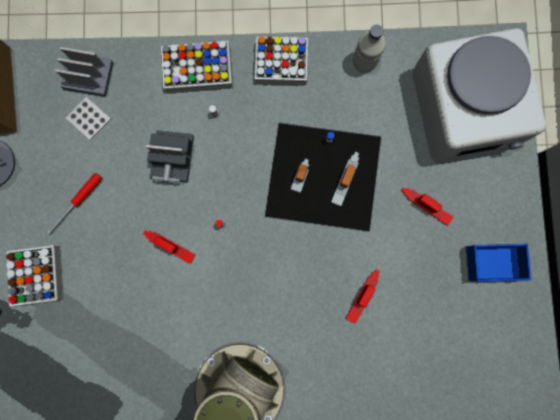

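View pics/scene0.png

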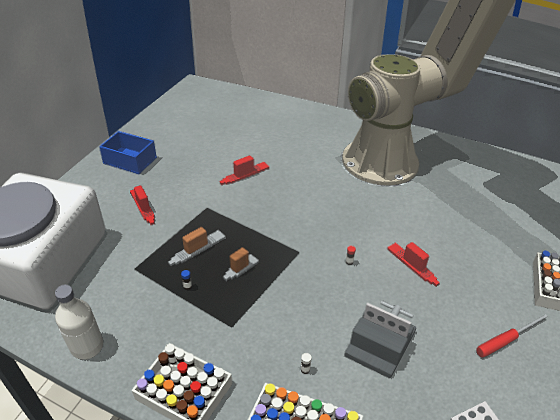

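Top view: long file on the mat, grip at (175,348), tip (152,355). Candidates for it: the short file (175,301) and three red look-alikes at (205,430), (247,170) and (297,366). By the description it's the longer wooden-gripped one. The vise with plate is at (147,166), with the vial at (136,329). Next, a close crop and measurements.

```bash
python3 - <<'E'
from h import *
t=dict(np.load('top0.npz')); s=dict(np.load('scene0.npz'))
save(t,'crop_t.png',(115,240,255,390),5); save(t,'crop_v.png',(115,195,130,210),8)
save(s,'crop_sv.png',(285,385,330,430),6)
save(s,'crop_sm.png',(200,340,130,310),4)
C=cloud(t)
px=t['pixels'].astype(int)
# wood mask
hsv=cv2.cvtColor(t['pixels'],cv2.COLOR_RGB2HSV)
for nm,rc in [('lg',(175,348)),('sg',(175,301)),('vial',(136,329)),('matc',(200,320)),('edge',(147,166)),('edge2',(150,166)),('bench',(300,300))]:
    print(nm,C[rc].round(4))
def rect(mask):
    P=C[mask]; r=cv2.minAreaRect(P[:,:2].astype(np.float32)*1000); return P.shape[0],[np.round(x,1) for x in r], np.median(P[:,2]).round(4), P[:,:2].mean(0).round(4)
roi=np.zeros(px.shape[:2],bool); roi[145:212,325:368]=1
z=C[...,2]
print('long hi',rect(roi&(z>.035)))
print('long all',rect(roi&(px.sum(2)>250)))
roi2=np.zeros_like(roi); roi2[152:200,285:318]=1
print('short hi',rect(roi2&(z>.035)))
v=np.zeros_like(roi); v[120:190,140:200]=1
print('plate',rect(v&(z>.085)), 'jaws',rect(v&(z>.05)&(z<.07)))
m=(px.sum(2)<110); rm=np.zeros_like(roi); rm[118:235,260:385]=1
print('mat',rect(m&rm))
E
```

```text
lg [ 0.5312 -0.2939  0.0555]
sg [ 0.5357 -0.1737  0.0521]
vial [ 0.6374 -0.2502  0.0481]
matc [ 0.4765 -0.2239  0.001 ]
edge [0.6081 0.1634 0.0997]
edge2 [0.6053 0.168  0.0805]
bench [ 0.2159 -0.1617 -0.0041]
long hi (212, [array([ 419.1, -222.5]), array([ 27.2, 326.2]), np.float64(57.8)], np.float64(0.0552), array([ 0.5102, -0.2786]))
long all (472, [array([ 436.8, -239.2]), array([ 42.5, 373.2]), np.float64(58.7)], np.float64(0.013), array([ 0.5243, -0.2911]))
short hi (150, [array([ 428.7, -146.3]), array([ 24.5, 283.1]), np.float64(76.1)], np.float64(0.055), array([ 0.5256, -0.1709]))
plate (137, [array([471.1,  26.7]), array([470.5,  56.8]), np.float64(46.4)], np.float64(0.0982), array([0.5694, 0.1341])) jaws (950, [array([595.2, 171.7]), array([103.2, 113.3]), np.float64(82.1)], np.float64(0.0613), array([0.6128, 0.1667]))
mat (8451, [array([ 472.4, -222.4]), array([275.3, 395.9]), np.float64(80.3)], np.float64(0.0035), array([ 0.5375, -0.2314]))
```

```bash
sleep 0
python3 - <<'E'
from h import *
t=dict(np.load('top0.npz')); s=dict(np.load('scene0.npz'))
for nm,c,lr,vr in [('top',t,(145,212,325,368),(120,190,140,200)),('scene',s,(215,275,160,232),(285,385,330,430))]:
    C=cloud(c); px=c['pixels'].astype(int); z=C[...,2]; ok=(c['depth']>0)
    def box(r):
        m=np.zeros(z.shape,bool); m[r[0]:r[1],r[2]:r[3]]=1; return m&ok
    def rect(m,nm2):
        if m.sum()<5: print(nm2,'few');return
        P=C[m]; md=np.median(P[:,:2],0); P=P[np.linalg.norm(P[:,:2]-md,axis=1)<.25]
        # trim isolated by morphological z
        mu=P[:,:2].mean(0); w,V=np.linalg.eigh(np.cov((P[:,:2]-mu).T)); a=V[:,1]; a=a*(1 if a[0]>0 else -1)
        q=(P[:,:2]-mu)@V; lo,hi=np.percentile(q,[2,98],axis=0); ctr=mu+V@((lo+hi)/2)
        print(nm,nm2,len(P),'ctr',ctr.round(4),'ext',(hi-lo).round(4),'axis deg',np.degrees(np.arctan2(a[1],a[0])).round(1),'z',np.median(P[:,2]).round(4))
    wood=(px[...,0]-px[...,2]>40)&(z>.03)&(z<.07)
    rect(box(lr)&wood,'long wood'); 
    rect(box(lr)&(wood)&(z>.05),'long top')
    rect(box(lr)&(z>.0)&(z<.07)&(px.sum(2)>200),'long all')
    rect(box(vr)&(z>.093)&(z<.107),'plate'); rect(box(vr)&(z>.04)&(z<.07),'jaws'); 
t_=t;px=t['pixels'].astype(int)
E
```

```text
top long wood 176 ctr [ 0.5316 -0.2942] ext [0.0201 0.0514] axis deg -24.8 z 0.0551
top long top 166 ctr [ 0.5322 -0.2943] ext [0.0201 0.0503] axis deg -24.7 z 0.0553
top long all 537 ctr [ 0.5312 -0.2944] ext [0.0285 0.1431] axis deg -23.8 z 0.0127
top plate 92 ctr [0.6073 0.1697] ext [0.0061 0.0882] axis deg 82.3 z 0.0985
top jaws 1129 ctr [0.5973 0.1728] ext [0.102  0.1149] axis deg -23.2 z 0.0606
scene long wood 273 ctr [ 0.539  -0.2467] ext [0.0509 0.1257] axis deg 86.2 z 0.0544
scene long top 175 ctr [ 0.5398 -0.2466] ext [0.0519 0.1231] axis deg 84.3 z 0.0556
scene long all 1349 ctr [ 0.5212 -0.3094] ext [0.1437 0.2509] axis deg 57.8 z 0.0117
scene plate 229 ctr [0.6061 0.1701] ext [0.0076 0.0867] axis deg 82.5 z 0.0992
scene jaws 1627 ctr [0.6041 0.1783] ext [0.1003 0.1224] axis deg -28.1 z 0.0616
```

View pics/crop_t.png

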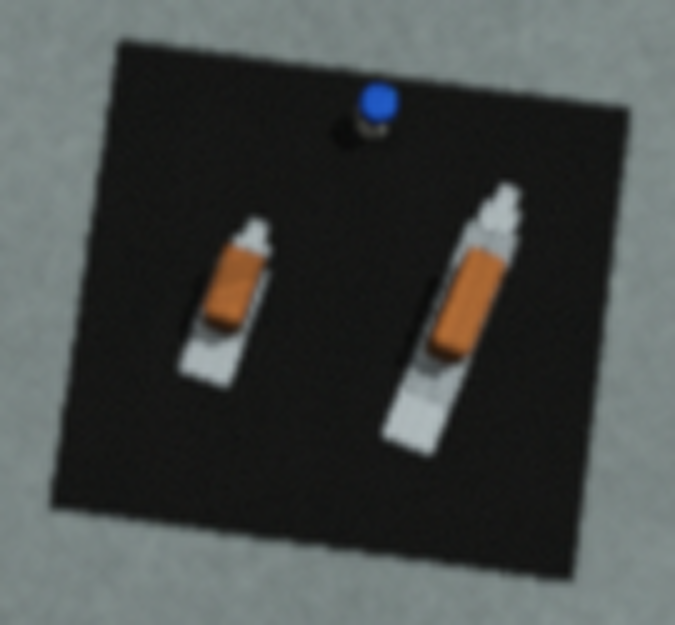

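View pics/crop_v.png

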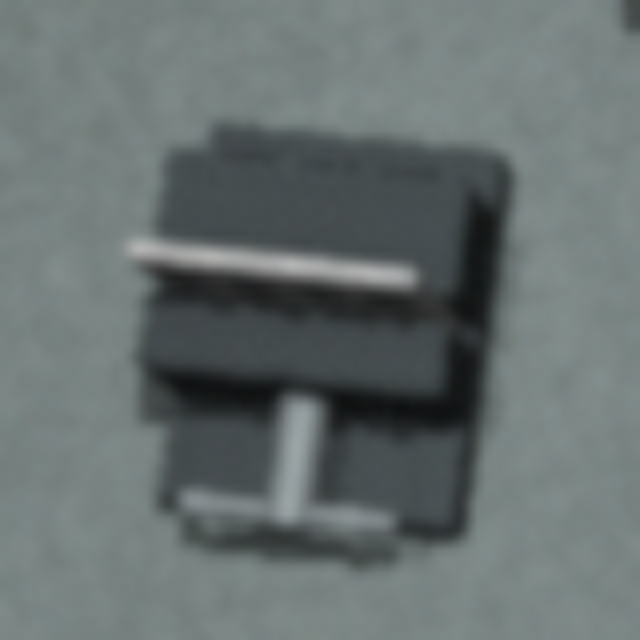

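View pics/crop_sv.png

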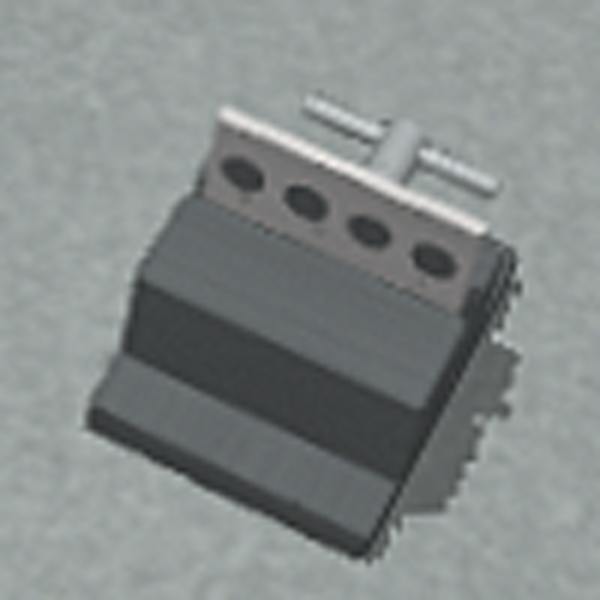

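View pics/crop_sm.png

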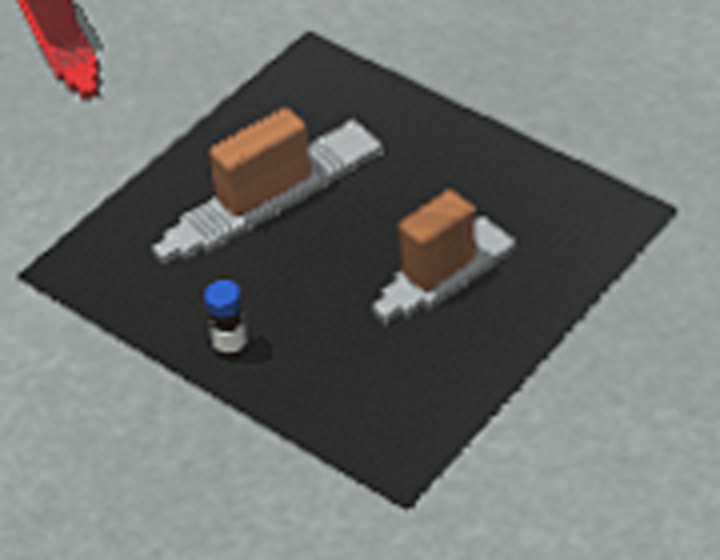

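The crop shows the wooden-gripped long file at (175,348) in the top view. Its stepped tip points up (+x), the short file lies to its left, and the vise handle faces the robot. I'll refine the pose with the scene camera.

```bash
cat >> h.py <<'E'
def plan(target,yaw=None,vmax=0.0417):
    """target TCP pos, yaw = desired world direction of tool x (deg)"""
    s=env.get_state(); M=rot(s['orientation']); d=M.T@(np.array(target)-s['tcp_pos'])
    y=np.degrees(np.arctan2(M[1,0],M[0,0])); n=np.linalg.norm(d)
    print('tcp',s['tcp_pos'].round(4),'yaw',y.round(2),'tilt',np.degrees(np.arccos(-M[2,2])).round(2),'F',s['wrist_force'].round(1),'gap',round(s['finger_gap'],4),'t',round(s['clock'],2))
    print('tool delta mm',(d*1000).round(1),'scaled total',(d/.8).round(4),'rows>=',round(n/vmax,1))
    if yaw is not None:
        t=(yaw-y+180)%360-180; print('yaw err',round(t,2),'turn units (sign: +tool z = -world yaw)',round(-t/5,3))
E
python3 - <<'E'
from h import *
s=dict(np.load('scene0.npz'));t=dict(np.load('top0.npz'))
from scipy.ndimage import label
for nm,c in (('top',t),('scene',s)):
    C=cloud(c);px=c['pixels'].astype(int);z=C[...,2]
    for nn,g in (('long',(.5318,-.294)),('short',(.536,-.174))):
        near=np.linalg.norm(C[...,:2]-np.array(g),axis=2)<.045
        m=near&(px[...,0]-px[...,2]>35)&(z>.048)&(z<.065)
        P=C[m].reshape(-1,3); r=cv2.minAreaRect((P[:,:2]*1000).astype(np.float32)); print(nm,nn,len(P),np.round(r[0],1),np.round(r[1],1),round(r[2],1),np.median(P[:,2]).round(4))
    near=np.linalg.norm(C[...,:2]-np.array((.5318,-.294)),axis=2)<.085
    m=near&(px.sum(2)>200)&(z>.006)&(z<.065)
    P=C[m]; r=cv2.minAreaRect((P[:,:2]*1000).astype(np.float32)); print(nm,'all',len(P),np.round(r[0],1),np.round(r[1],1),round(r[2],1))
    m=(px.sum(2)<140)&(abs(z)<.02)&(C[...,0]>.35)&(C[...,0]<.72)&(C[...,1]<-.02)&(C[...,1]>-.45)
    m=cv2.morphologyEx(m.astype(np.uint8),cv2.MORPH_OPEN,np.ones((3,3)))>0
    P=C[m]; r=cv2.minAreaRect((P[:,:2]*1000).astype(np.float32)); print(nm,'mat',len(P),np.round(r[0],1),np.round(r[1],1),round(r[2],1),np.median(P[:,2]).round(4))
plan((.532,-.294,.2),155.5)
E
```

```text
top long 176 [ 532.2 -294.2] [21.4 53.9] 65.7 0.0552
top short 123 [ 545.3 -174.6] [21.3 37.2] 70.0 0.0552
top all 499 [ 532.8 -295.3] [ 29.6 152. ] 66.0
top mat 8559 [ 541.3 -234. ] [276.2 257.1] 80.1 0.0034
scene long 202 [ 534.2 -294. ] [24.4 55.3] 66.2 0.0555
scene short 150 [ 545.9 -172.4] [22.3 40.6] 69.9 0.0554
scene all 771 [ 519.9 -321.3] [ 91.9 150.6] 64.9
scene mat 2805 [ 587.9 -243.8] [274.1 163.6] 80.2 0.0049
tcp [0.2433 0.5211 0.2424] yaw 154.97 tilt 0.01 F [-0.6  0.2  0.1] gap 0.0856 t 0.7
tool delta mm [-606.4 -616.4   42.3] scaled total [-0.7581 -0.7704  0.0528] rows>= 20.8
yaw err 0.53 turn units (sign: +tool z = -world yaw) -0.106
```

```bash
R='x'; 
python3 -m creep '{"hand":[85,85,85,85,85],"delta_pos":[[-0.0345,-0.035,0],[-0.0345,-0.035,0],[-0.0345,-0.035,0],[-0.0345,-0.035,0],[-0.0345,-0.035,0]],"turn":[0,0,0,0,0]}' 80
python3 -m creep '{"hand":[85,85,85,85,85],"delta_pos":[[-0.0345,-0.035,0],[-0.0345,-0.035,0],[-0.0345,-0.035,0],[-0.0345,-0.035,0],[-0.0345,-0.035,0]],"turn":[0,0,0,0,0]}'
python3 -c "
from h import *
plan((.533,-.294,.12),155.9)"
```

```text
clock: 1.12
tcp_pos: [0.3092, 0.3343, 0.2424]
orientation: [0.0, 0.216, 0.976, 0.0]
wrist_force: [0.5, -0.6, -0.2]
finger_gap: 0.0849
clock: 1.53
tcp_pos: [0.3751, 0.1488, 0.2427]
orientation: [0.001, 0.216, 0.976, 0.0]
wrist_force: [1.3, 0.3, 0.1]
finger_gap: 0.0856
tcp [0.3751 0.1488 0.2427] yaw 154.99 tilt 0.07 F [1.3 0.3 0.1] gap 0.0856 t 1.53
tool delta mm [-330.1 -334.7  122.7] scaled total [-0.4127 -0.4184  0.1534] rows>= 11.7
yaw err 0.91 turn units (sign: +tool z = -world yaw) -0.181
```

```bash
python3 -m creep '{"hand":[85,85,85,85,85],"delta_pos":[[-0.0345,-0.035,0],[-0.0345,-0.035,0],[-0.0345,-0.035,0],[-0.0345,-0.035,0],[-0.0345,-0.035,0]],"turn":[0,0,0,0,0]}'
python3 -m creep '{"hand":[70,70,70,70,70],"delta_pos":[[-0.0345,-0.035,0],[-0.0345,-0.035,0],[-0.0345,-0.035,0.01],[-0.0345,-0.035,0.01],[-0.0345,-0.035,0.01]],"turn":[0,0,0,0,0]}'
python3 -c "
from h import *
plan((.533,-.294,.12),155.9)"
```

```text
clock: 1.95
tcp_pos: [0.441, -0.0367, 0.2427]
orientation: [0.001, 0.217, 0.976, 0.0]
wrist_force: [1.1, 0.8, 0.7]
finger_gap: 0.0852
clock: 2.37
tcp_pos: [0.507, -0.2221, 0.2182]
orientation: [0.0, 0.217, 0.976, -0.0]
wrist_force: [-0.0, 1.1, 1.3]
finger_gap: 0.0698
tcp [ 0.507  -0.2221  0.2182] yaw 154.94 tilt 0.06 F [-0.   1.1  1.3] gap 0.0698 t 2.37
tool delta mm [-54.  -54.1  98.3] scaled total [-0.0674 -0.0677  0.1228] rows>= 3.0
yaw err 0.96 turn units (sign: +tool z = -world yaw) -0.191
```

```bash
python3 -m creep '{"hand":[60,60,60,60,60],"delta_pos":[[-0.0225,-0.0225,0.025],[-0.0225,-0.0225,0.025],[-0.0225,-0.0225,0.025],[0,0,0.025],[0,0,0.0228]],"turn":[-0.19,0,0,0,0]}'
python3 - <<'E'
from h import *
plan((.533,-.294,.027),155.9)
c=env.read_camera('scene'); save(c,'s1.png',(150,310,110,310),4)
c=env.read_camera('top'); save(c,'t1.png',(115,240,255,390),5)
E
```

```text
clock: 2.78
tcp_pos: [0.5335, -0.2931, 0.1183]
orientation: [-0.0, 0.21, 0.978, 0.0]
wrist_force: [-1.1, 0.6, 0.0]
finger_gap: 0.0601
tcp [ 0.5335 -0.2931  0.1183] yaw 155.8 tilt 0.02 F [-1.1  0.6  0. ] gap 0.0601 t 2.78
tool delta mm [ 0.1 -1.  91.3] scaled total [ 1.000e-04 -1.300e-03  1.142e-01] rows>= 2.2
yaw err 0.1 turn units (sign: +tool z = -world yaw) -0.02
```

View pics/s1.png

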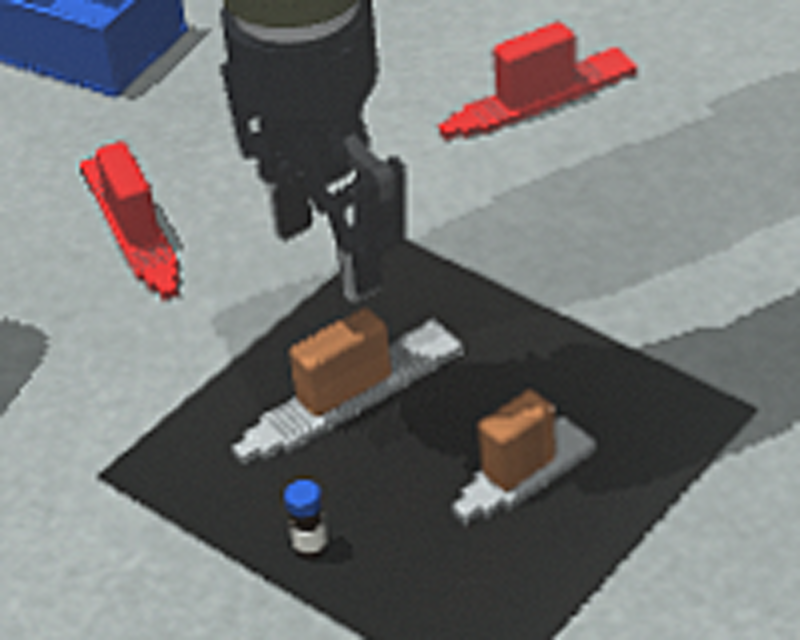

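The gripper stands straddling the long file's grip (about (365,345) in the crop), with the short file and vial clear. Descend and grip.

```bash
python3 -m creep '{"hand":[60,60,60,60,60],"delta_pos":[[0,-0.0013,0.03],[0,0,0.03],[0,0,0.03],[0,0,0.015],[0,0,0.007]],"turn":[0,0,0,0,0]}'
python3 -m creep '{"hand":[10,10,10,10,10],"delta_pos":[[0,0,0],[0,0,0],[0,0,0],[0,0,0],[0,0,0]],"turn":[0,0,0,0,0]}' 90
python3 -c "
from h import *
plan((.533,-.294,.027),155.9)"
```

```text
clock: 3.3
tcp_pos: [0.5324, -0.2915, 0.0295]
orientation: [-0.001, 0.208, 0.978, 0.0]
wrist_force: [-0.7, 1.3, 0.1]
finger_gap: 0.0602
clock: 3.72
tcp_pos: [0.5342, -0.2933, 0.0325]
orientation: [0.002, 0.209, 0.978, -0.001]
wrist_force: [0.1, -0.2, 7.1]
finger_gap: 0.0209
tcp [ 0.5342 -0.2933  0.0325] yaw 155.92 tilt 0.21 F [ 0.1 -0.2  7.1] gap 0.0209 t 3.72
tool delta mm [ 0.9 -1.2  5.5] scaled total [ 0.0011 -0.0015  0.0069] rows>= 0.1
yaw err -0.02 turn units (sign: +tool z = -world yaw) 0.005
```

```bash
python3 -m creep '{"hand":[10,10,10,10,10],"delta_pos":[[0,0,0],[0,0,0],[0,0,0],[0,0,0],[0,0,0]],"turn":[0,0,0,0,0]}' 90
python3 - <<'E'
from h import *
plan((.533,-.294,.027),155.9)
c=env.read_camera('scene'); save(c,'s2.png',(150,310,110,310),4)
E
```

```text
clock: 4.13
tcp_pos: [0.5342, -0.2933, 0.0325]
orientation: [0.002, 0.209, 0.978, -0.001]
wrist_force: [-0.7, -0.6, 6.0]
finger_gap: 0.0215
tcp [ 0.5342 -0.2933  0.0325] yaw 155.92 tilt 0.21 F [-0.7 -0.6  6. ] gap 0.0215 t 4.13
tool delta mm [ 0.9 -1.2  5.5] scaled total [ 0.0011 -0.0015  0.0069] rows>= 0.1
yaw err -0.02 turn units (sign: +tool z = -world yaw) 0.004
```

View pics/s2.png

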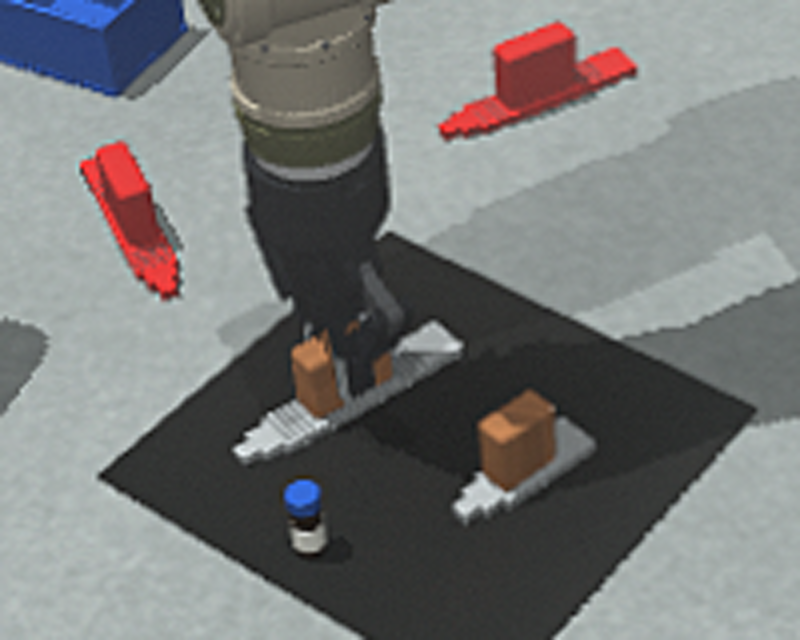

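The grip holds (gap 21 mm) with the pads on the block at (350,370) in the crop. The arm is compliant, about 4 mm at 6 N. Lift.

```bash
python3 -m creep '{"hand":[10,10,10,10,10],"delta_pos":[[0,0,-0.015],[0,0,-0.045],[0,0,-0.045],[0,0,-0.045],[0,0,-0.045]],"turn":[0,0,0,0,0]}' 90
python3 -m creep '{"hand":[10,10,10,10,10],"delta_pos":[[0,0,0],[0,0,0],[0,0,0],[0,0,0],[0,0,0]],"turn":[0,0,0,0,0]}' 90
python3 - <<'E'
from h import *
print(env.get_state()['ft_torque'])
plan((.45,-.15,.2),172.4)
c=env.read_camera('scene'); save(c,'s3.png',None,1.4)
E
```

```text
clock: 4.6
tcp_pos: [0.5325, -0.2918, 0.1879]
orientation: [-0.0, 0.209, 0.978, 0.0]
wrist_force: [-0.5, 0.1, -2.6]
finger_gap: 0.021
clock: 5.02
tcp_pos: [0.5319, -0.2915, 0.1842]
orientation: [-0.002, 0.209, 0.978, 0.001]
wrist_force: [-0.2, -0.1, -3.2]
finger_gap: 0.0209
[ 0.00507408 -0.03701755 -0.03294642]
tcp [ 0.5319 -0.2915  0.1842] yaw 155.92 tilt 0.24 F [-0.2 -0.1 -3.2] gap 0.0209 t 5.02
tool delta mm [132.5  95.8 -15.2] scaled total [ 0.1657  0.1197 -0.019 ] rows>= 3.9
yaw err 16.48 turn units (sign: +tool z = -world yaw) -3.295
```

View pics/s3.png

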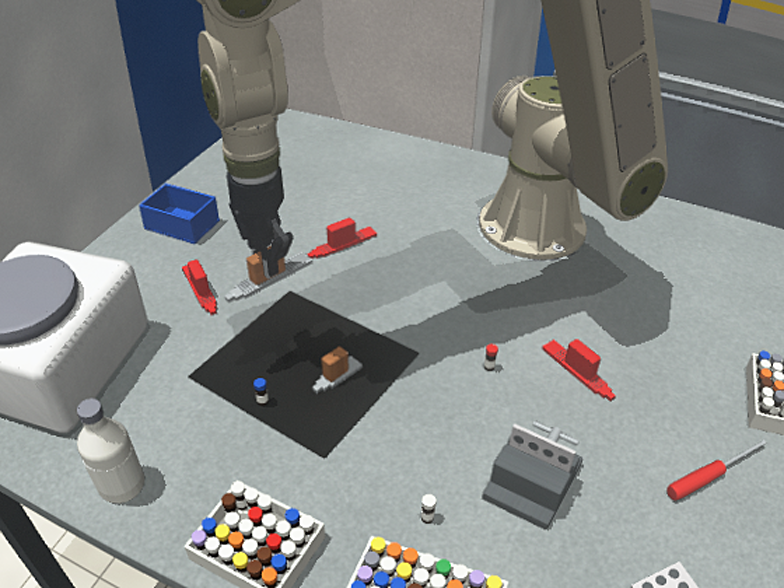

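```bash
python3 -m creep '{"hand":[10,10,10,10,10],"delta_pos":[[0,0,-0.008],[0,0,-0.008],[0,0,-0.004],[0,0,0],[0,0,0]],"turn":[-0.83,-0.83,-0.82,-0.82,0]}' 90
python3 - <<'E'
from h import *
plan((.535,.1795,.2),172.4)
E
```

```text
clock: 5.48
tcp_pos: [0.5327, -0.2921, 0.2015]
orientation: [-0.001, 0.065, 0.998, 0.0]
wrist_force: [0.2, -0.3, -2.4]
finger_gap: 0.021
tcp [ 0.5327 -0.2921  0.2015] yaw 172.52 tilt 0.09 F [ 0.2 -0.3 -2.4] gap 0.021 t 5.48
tool delta mm [ 59.1 467.9   1.9] scaled total [0.0739 0.5849 0.0024] rows>= 11.3
yaw err -0.12 turn units (sign: +tool z = -world yaw) 0.025
```

```bash
python3 -m creep '{"hand":[10,10,10,10,10],"delta_pos":[[0.005,0.039,0],[0.005,0.039,0],[0.005,0.039,0],[0.005,0.039,0],[0.005,0.039,0]],"turn":[0,0,0,0,0]}' 90
python3 -m creep '{"hand":[10,10,10,10,10],"delta_pos":[[0.005,0.039,0],[0.005,0.039,0],[0.005,0.039,0],[0.005,0.039,0],[0.005,0.039,0]],"turn":[0,0,0,0,0]}' 90
python3 -m creep '{"hand":[10,10,10,10,10],"delta_pos":[[0.005,0.039,0],[0.005,0.039,0],[0.005,0.039,0],[0.005,0.039,0],[0.005,0.039,0]],"turn":[0,0,0,0,0]}' 90
python3 -m creep '{"hand":[10,10,10,10,10],"delta_pos":[[0,0,0],[0,0,0],[0,0,0],[0,0,0],[0,0,0]],"turn":[0,0,0,0,0]}' 90
python3 - <<'E'
from h import *
plan((.535,.1795,.2),172.4)
for n in ('scene','top'):
    c=env.read_camera(n); np.savez(n+'4.npz',**c); s=env.get_state()
    print(n,[([round(v,1) for v in d['location']],round(d['score'],2)) for d in env.pinpoint(n,'edge')])
    save(c,n+'4.png',(230,390,300,500) if n=='scene' else (90,220,110,270),4)
E
```

```text
clock: 5.9
tcp_pos: [0.533, -0.1336, 0.2014]
orientation: [-0.001, 0.067, 0.998, 0.0]
wrist_force: [0.1, -0.3, -2.8]
finger_gap: 0.0207
clock: 6.32
tcp_pos: [0.5338, 0.0238, 0.2016]
orientation: [-0.001, 0.067, 0.998, 0.0]
wrist_force: [0.8, -0.2, -2.7]
finger_gap: 0.0203
clock: 6.73
tcp_pos: [0.5345, 0.181, 0.2016]
orientation: [-0.001, 0.067, 0.998, -0.0]
wrist_force: [0.2, -0.8, -2.6]
finger_gap: 0.021
clock: 7.15
tcp_pos: [0.5352, 0.1783, 0.2022]
orientation: [-0.0, 0.067, 0.998, -0.0]
wrist_force: [-0.5, -0.0, -2.6]
finger_gap: 0.0209
tcp [0.5352 0.1783 0.2022] yaw 172.3 tilt 0.03 F [-0.5 -0.  -2.6] gap 0.0209 t 7.15
tool delta mm [0.4 1.1 2.2] scaled total [0.0005 0.0014 0.0028] rows>= 0.1
yaw err 0.1 turn units (sign: +tool z = -world yaw) -0.021
scene [([314.1, 387.2], 0.86)]
top [([139.5, 158.9], 0.67)]
```

View pics/scene4.png

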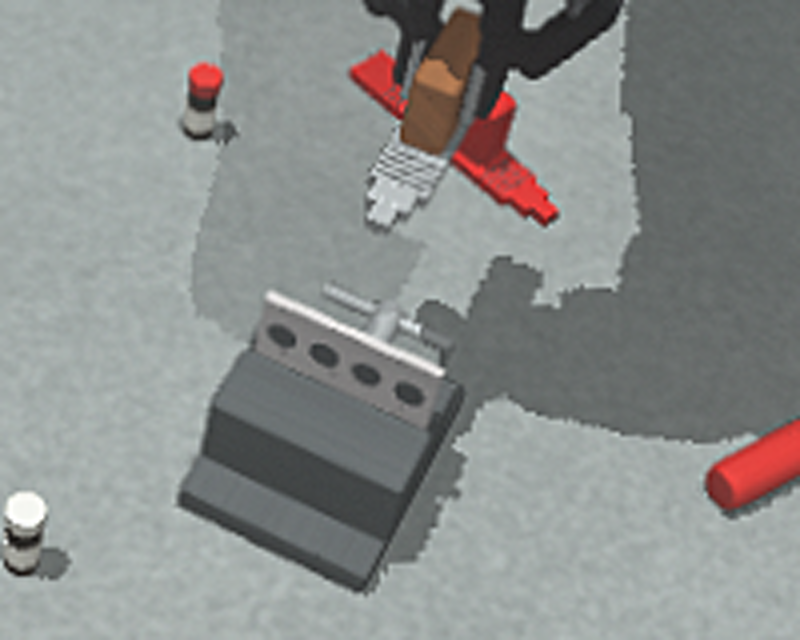

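View pics/top4.png

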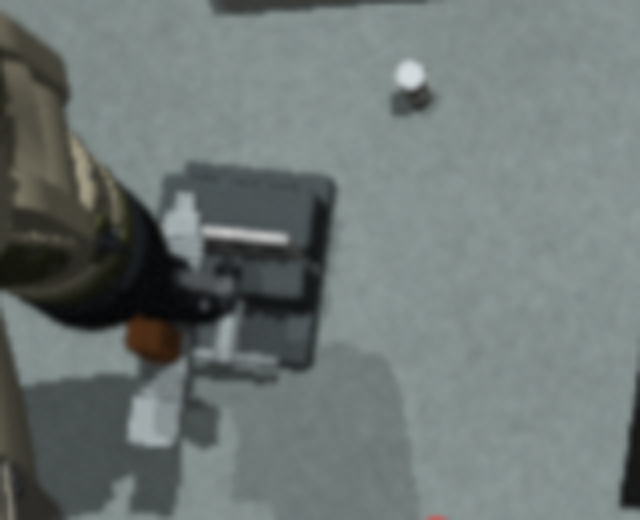

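```bash
python3 - <<'E'
from h import *
tcp=np.array([.5352,.1783,.2022])
for n in ('scene','top'):
    c=dict(np.load(n+'4.npz')); C=cloud(c); px=c['pixels'].astype(int); z=C[...,2]
    rel=C[...,:2]-tcp[:2]
    a=np.radians(-7.6); f=rel@np.array([np.cos(a),np.sin(a)]); l=rel@np.array([-np.sin(a),np.cos(a)])
    bright=(px.min(2)>110)|((px.sum(2)>200))
    m=(abs(l)<.03)&(abs(f)<.095)&(z>.155)&(z<.195)&bright&(c['depth']>0)
    print(n,m.sum())
    for lo in np.arange(-.09,.09,.012):
        k=m&(f>=lo)&(f<lo+.012)
        if k.sum()>3: print(' f %.3f n %d l mid %.4f [%.4f %.4f] z %.4f'%(f[k].mean(),k.sum(),(l[k].min()+l[k].max())/2,l[k].min(),l[k].max(),np.median(z[k])))
    if m.sum(): print('f range',f[m].min(),f[m].max())
E
```

```text
scene 395
 f 0.001 n 8 l mid 0.0110 [0.0091 0.0129] z 0.1815
 f 0.011 n 23 l mid -0.0008 [-0.0172 0.0156] z 0.1822
 f 0.026 n 97 l mid -0.0007 [-0.0144 0.0130] z 0.1844
 f 0.036 n 74 l mid -0.0011 [-0.0148 0.0127] z 0.1820
 f 0.048 n 84 l mid -0.0002 [-0.0148 0.0143] z 0.1817
 f 0.060 n 70 l mid -0.0003 [-0.0105 0.0099] z 0.1812
 f 0.071 n 39 l mid -0.0003 [-0.0060 0.0054] z 0.1810
f range -0.004281347061103271 0.07508981739005975
top 414
 f -0.070 n 47 l mid -0.0006 [-0.0140 0.0128] z 0.1815
 f -0.060 n 69 l mid -0.0013 [-0.0161 0.0136] z 0.1811
 f -0.048 n 69 l mid -0.0009 [-0.0154 0.0136] z 0.1813
 f -0.036 n 64 l mid -0.0015 [-0.0169 0.0139] z 0.1812
 f -0.026 n 26 l mid -0.0013 [-0.0164 0.0137] z 0.1810
 f 0.038 n 28 l mid -0.0054 [-0.0138 0.0029] z 0.1807
 f 0.048 n 44 l mid -0.0028 [-0.0140 0.0083] z 0.1809
 f 0.059 n 45 l mid -0.0005 [-0.0108 0.0098] z 0.1808
 f 0.070 n 21 l mid -0.0006 [-0.0061 0.0050] z 0.1806
f range -0.07433468430124779 0.07560220191490952
```

The file sits centred in the hand (±1 mm), flat and square to the edge. Its steel top is at z 0.181, so the underside is 29 mm below the TCP. Move over the edge for stroke 1.

```bash
python3 -m creep '{"hand":[10,10,10,10,10],"delta_pos":[[-0.01,0,0],[0,0,0.025],[0,0,0.025],[0,0,0.021],[0,0,0.007]],"turn":[0,0,0,0,0]}' 90
python3 -m creep '{"hand":[10,10,10,10,10],"delta_pos":[[0,0,0],[0,0,0],[0,0,0],[0,0,0],[0,0,0]],"turn":[0,0,0,0,0]}' 90
python3 - <<'E'
from h import *
plan((.5431,.1784,.129),172.4)
c=env.read_camera('scene'); save(c,'s5.png',(230,390,300,500),4)
E
```

```text
clock: 7.77
tcp_pos: [0.5422, 0.1778, 0.1374]
orientation: [-0.002, 0.066, 0.998, -0.0]
wrist_force: [-0.4, -0.8, -2.8]
finger_gap: 0.0214
clock: 8.18
tcp_pos: [0.5439, 0.1786, 0.1412]
orientation: [0.001, 0.066, 0.998, 0.0]
wrist_force: [-0.1, 0.4, -3.4]
finger_gap: 0.0212
tcp [0.5439 0.1786 0.1412] yaw 172.42 tilt 0.12 F [-0.1  0.4 -3.4] gap 0.0212 t 8.18
tool delta mm [ 0.8 -0.3 12.2] scaled total [ 0.001  -0.0004  0.0153] rows>= 0.3
yaw err -0.02 turn units (sign: +tool z = -world yaw) 0.005
```

View pics/s5.png

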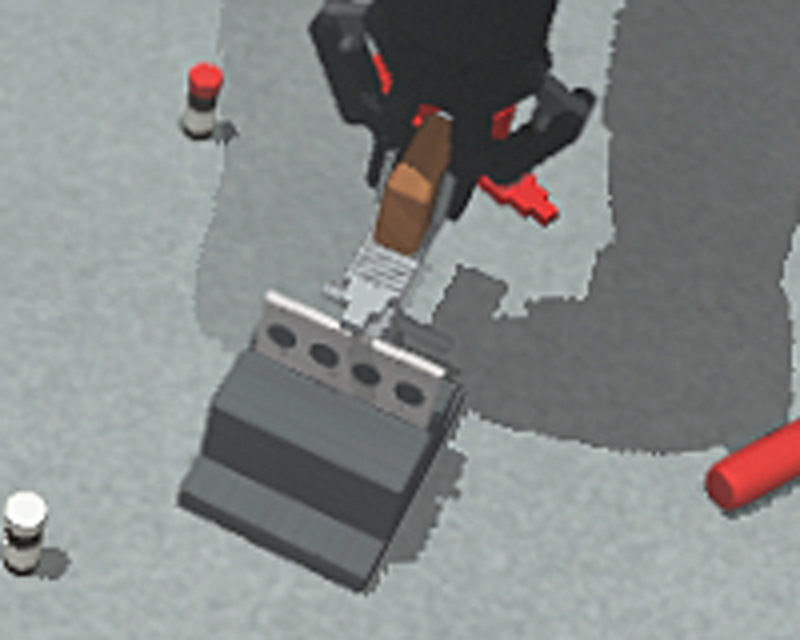

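The tip hangs just over the middle of the edge (about (360,330) in the crop). Lower onto it.

```bash
python3 -m creep '{"hand":[10,10,10,10,10],"delta_pos":[[0,0,0.005],[0,0,0.005],[0,0,0.004],[0,0,0.003],[0,0,0]],"turn":[0,0,0,0,0]}' 90
python3 -m creep '{"hand":[10,10,10,10,10],"delta_pos":[[0,0,0],[0,0,0],[0,0,0],[0,0,0],[0,0,0]],"turn":[0,0,0,0,0]}' 90
python3 - <<'E'
from h import *
plan((.5431,.1784,.129),172.4); print(env.get_state()['ft_torque'].round(2))
E
```

```text
clock: 8.65
tcp_pos: [0.5429, 0.1785, 0.1281]
orientation: [0.0, 0.066, 0.998, 0.0]
wrist_force: [-5.8, -0.8, 8.9]
finger_gap: 0.0209
clock: 9.07
tcp_pos: [0.5429, 0.1786, 0.1281]
orientation: [0.0, 0.066, 0.998, 0.0]
wrist_force: [-6.4, -0.1, 10.3]
finger_gap: 0.0215
tcp [0.5429 0.1786 0.1281] yaw 172.43 tilt 0.05 F [-6.4 -0.1 10.3] gap 0.0215 t 9.07
tool delta mm [-0.3 -0.1 -0.9] scaled total [-0.0003 -0.0002 -0.0011] rows>= 0.0
yaw err -0.03 turn units (sign: +tool z = -world yaw) 0.007
[-0.2   0.58 -0.06]
```

```bash
python3 -m creep '{"hand":[10,10,10,10,10],"delta_pos":[[0,0,-0.0012],[-0.01,0,0],[-0.015,0,0],[-0.015,0,0],[-0.015,0,0]],"turn":[0,0,0,0,0]}' 90
python3 - <<'E'
from h import *
plan((.6699,.1616,.129),172.4); print(env.get_state()['ft_torque'].round(2))
c=env.read_camera('scene'); save(c,'s6.png',(230,390,300,500),4)
E
```

```text
clock: 9.48
tcp_pos: [0.5861, 0.1731, 0.1285]
orientation: [-0.001, 0.066, 0.998, 0.0]
wrist_force: [-6.6, 0.6, 9.8]
finger_gap: 0.021
tcp [0.5861 0.1731 0.1285] yaw 172.47 tilt 0.09 F [-6.6  0.6  9.8] gap 0.021 t 9.48
tool delta mm [-84.6  -0.5  -0.6] scaled total [-0.1058 -0.0006 -0.0007] rows>= 2.0
yaw err -0.07 turn units (sign: +tool z = -world yaw) 0.014
[ 0.19  1.36 -0.07]
```

View pics/s6.png

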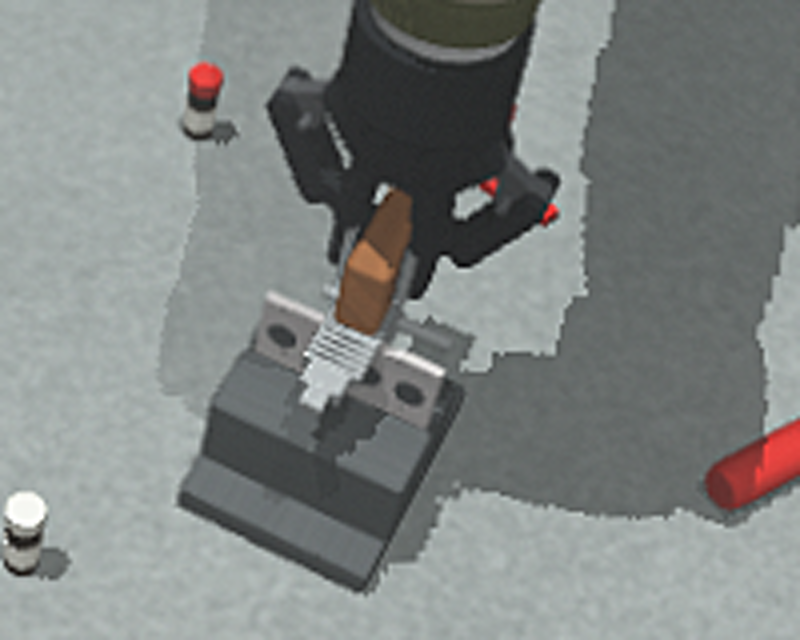

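The file is on the edge partway through the stroke, flat and steady at about 10 N. Continue.

```bash
python3 -m creep '{"hand":[10,10,10,10,10],"delta_pos":[[-0.018,0,0],[-0.02,0,0],[-0.018,0,0],[-0.018,0,0],[-0.014,0,0]],"turn":[0,0,0,0,0]}' 90
python3 - <<'E'
from h import *
plan((.6699,.1616,.129),172.4); print(env.get_state()['ft_torque'].round(2))
c=env.read_camera('scene'); save(c,'s7.png',(230,390,300,500),4)
E
```

```text
clock: 9.95
tcp_pos: [0.6563, 0.1636, 0.1279]
orientation: [-0.001, 0.066, 0.998, 0.0]
wrist_force: [-5.0, 0.0, 6.1]
finger_gap: 0.0208
tcp [0.6563 0.1636 0.1279] yaw 172.44 tilt 0.11 F [-5.   0.   6.1] gap 0.0208 t 9.95
tool delta mm [-13.8  -0.2  -1.1] scaled total [-0.0172 -0.0002 -0.0014] rows>= 0.3
yaw err -0.04 turn units (sign: +tool z = -world yaw) 0.008
[ 0.18  1.51 -0.01]
```

View pics/s7.png

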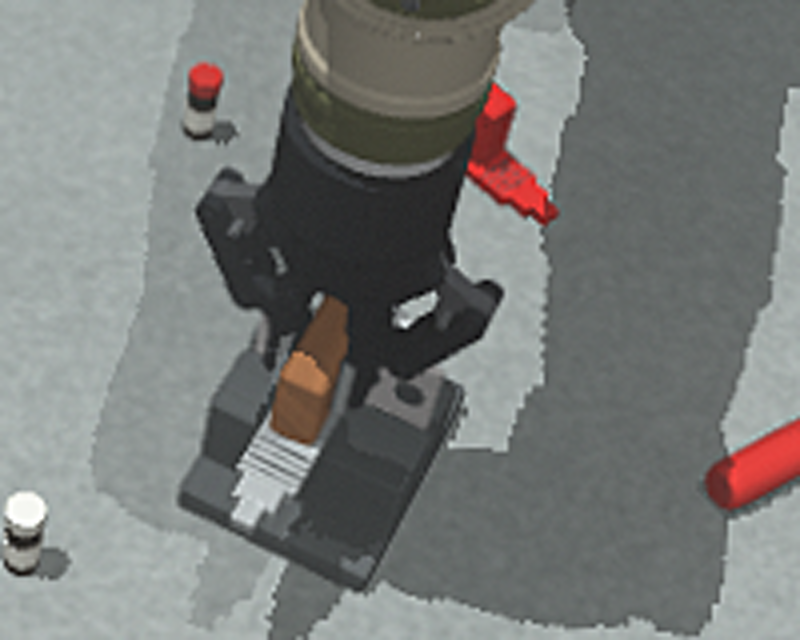

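```bash
python3 -m creep '{"hand":[10,10,10,10,10],"delta_pos":[[-0.008,0,0],[-0.006,0,0],[-0.003,0,0],[0,0,0],[0,0,0]],"turn":[0,0,0,0,0]}' 90
python3 - <<'E'
from h import *
plan((.6699,.1616,.129),172.4); print(env.get_state()['ft_torque'].round(2))
E
```

```text
clock: 10.42
tcp_pos: [0.6695, 0.1618, 0.1278]
orientation: [-0.001, 0.066, 0.998, 0.0]
wrist_force: [-3.0, 0.2, 5.4]
finger_gap: 0.021
tcp [0.6695 0.1618 0.1278] yaw 172.43 tilt 0.07 F [-3.   0.2  5.4] gap 0.021 t 10.42
tool delta mm [-0.4 -0.1 -1.2] scaled total [-0.0005 -0.0002 -0.0015] rows>= 0.0
yaw err -0.03 turn units (sign: +tool z = -world yaw) 0.007
[0.19 1.16 0.01]
```

Edge is at -64 mm (near the rear), still in contact. Lift clear and check how the file sits.

```bash
python3 -m creep '{"hand":[10,10,10,10,10],"delta_pos":[[0,0,-0.01],[0,0,-0.02],[0,0,-0.025],[0,0,-0.015],[0,0,0]],"turn":[0,0,0,0,0]}' 90
python3 -m creep '{"hand":[10,10,10,10,10],"delta_pos":[[0.025,0,0],[0.035,0,0],[0.035,0,0],[0.035,0,0],[0.02,0,0]],"turn":[0,0,0,0,0]}' 90
python3 -m creep '{"hand":[10,10,10,10,10],"delta_pos":[[0.008,0,0],[0,0,0],[0,0,0],[0,0,0],[0,0,0]],"turn":[0,0,0,0,0]}' 90
cat > inhand.py <<'E'
from h import *
plan((.5431,.1784,.189),172.4); tcp=env.get_state()['tcp_pos']
for n in ('scene','top'):
    c=env.read_camera(n); C=cloud(c); px=c['pixels'].astype(int); z=C[...,2]
    rel=C[...,:2]-tcp[:2]
    a=np.radians(-7.6); f=rel@np.array([np.cos(a),np.sin(a)]); l=rel@np.array([-np.sin(a),np.cos(a)])
    dz=z-tcp[2]
    m=(abs(l)<.03)&(abs(f)<.095)&(dz>-.035)&(dz<-.01)&(px.sum(2)>200)&(c['depth']>0)
    print(n)
    for lo in np.arange(-.09,.09,.015):
        k=m&(f>=lo)&(f<lo+.015)
        if k.sum()>8: print(' f %.3f n %d l[%.4f %.4f] dz %.4f'%(f[k].mean(),k.sum(),l[k].min(),l[k].max(),np.median(dz[k])))
    print('f range',f[m].min().round(4),f[m].max().round(4))
E
python3 inhand.py
```

```text
clock: 10.83
tcp_pos: [0.6719, 0.1617, 0.1867]
orientation: [0.003, 0.066, 0.998, 0.0]
wrist_force: [0.2, -0.6, -2.0]
finger_gap: 0.0209
clock: 11.25
tcp_pos: [0.5475, 0.1775, 0.1821]
orientation: [-0.002, 0.066, 0.998, -0.0]
wrist_force: [-1.2, -0.3, -3.3]
finger_gap: 0.0209
clock: 11.67
tcp_pos: [0.546, 0.178, 0.1831]
orientation: [0.0, 0.066, 0.998, 0.0]
wrist_force: [0.1, 1.2, -3.2]
finger_gap: 0.0212
tcp [0.546  0.178  0.1831] yaw 172.39 tilt 0.04 F [ 0.1  1.2 -3.2] gap 0.0212 t 11.67
tool delta mm [ 3.  -0.  -5.9] scaled total [ 0.0037 -0.     -0.0073] rows>= 0.2
yaw err 0.01 turn units (sign: +tool z = -world yaw) -0.003
scene
 f 0.009 n 21 l[-0.0146 0.0127] dz -0.0205
 f 0.025 n 89 l[-0.0147 0.0129] dz -0.0193
 f 0.038 n 92 l[-0.0144 0.0128] dz -0.0204
 f 0.052 n 89 l[-0.0138 0.0127] dz -0.0204
 f 0.067 n 68 l[-0.0101 0.0102] dz -0.0207
f range -0.0757 0.0749
top
 f -0.068 n 89 l[-0.0168 0.0143] dz -0.0214
 f -0.052 n 85 l[-0.0157 0.0137] dz -0.0213
 f -0.038 n 77 l[-0.0163 0.0134] dz -0.0211
 f -0.026 n 20 l[-0.0172 0.0122] dz -0.0221
 f 0.039 n 35 l[-0.0150 0.0052] dz -0.0210
 f 0.052 n 57 l[-0.0140 0.0087] dz -0.0212
 f 0.066 n 35 l[-0.0105 0.0104] dz -0.0221
f range -0.0747 0.0752
```

The file still sits flat, square and unmoved in the hand after the return through the air. Stroke 2.

```bash
python3 -m creep '{"hand":[10,10,10,10,10],"delta_pos":[[0.0037,0,0.01],[0,0,0.02],[0,0,0.018],[0,0,0.008],[0,0,0]],"turn":[0,0,0,0,0]}' 90
python3 -m creep '{"hand":[10,10,10,10,10],"delta_pos":[[0,0,0],[0,0,0.004],[0,0,0.004],[0,0,0.004],[0,0,0.0015]],"turn":[0,0,0,0,0]}' 90
python3 - <<'E'
from h import *
plan((.5431,.1784,.1283),172.4); print(env.get_state()['ft_torque'].round(2))
E
```

```text
clock: 12.18
tcp_pos: [0.5403, 0.1783, 0.1363]
orientation: [-0.002, 0.066, 0.998, -0.0]
wrist_force: [-0.5, -0.1, -2.9]
finger_gap: 0.021
clock: 12.6
tcp_pos: [0.542, 0.1787, 0.1282]
orientation: [0.0, 0.066, 0.998, 0.0]
wrist_force: [-4.2, -0.8, 7.8]
finger_gap: 0.0206
tcp [0.542  0.1787 0.1282] yaw 172.42 tilt 0.05 F [-4.2 -0.8  7.8] gap 0.0206 t 12.6
tool delta mm [-1.1 -0.2 -0.1] scaled total [-0.0014 -0.0002 -0.0001] rows>= 0.0
yaw err -0.02 turn units (sign: +tool z = -world yaw) 0.005
[-0.16  0.21 -0.02]
```

```bash
python3 -m creep '{"hand":[10,10,10,10,10],"delta_pos":[[-0.005,0,0],[-0.01,0,0],[-0.014,0,0],[-0.015,0,0],[-0.015,0,0]],"turn":[0,0,0,0,0]}' 90
python3 -m creep '{"hand":[10,10,10,10,10],"delta_pos":[[-0.018,0,0],[-0.018,0,0],[-0.018,0,0],[-0.018,0,0],[-0.012,0,0]],"turn":[0,0,0,0,0]}' 90
python3 - <<'E'
from h import *
plan((.6699,.1616,.129),172.4); print(env.get_state()['ft_torque'].round(2))
E
```

```text
clock: 13.02
tcp_pos: [0.5892, 0.1725, 0.1286]
orientation: [0.0, 0.066, 0.998, 0.0]
wrist_force: [-3.2, -0.4, 4.2]
finger_gap: 0.0209
clock: 13.43
tcp_pos: [0.6564, 0.1633, 0.1282]
orientation: [0.0, 0.066, 0.998, 0.0]
wrist_force: [-2.5, 1.0, 2.1]
finger_gap: 0.0212
tcp [0.6564 0.1633 0.1282] yaw 172.41 tilt 0.03 F [-2.5  1.   2.1] gap 0.0212 t 13.43
tool delta mm [-13.6   0.   -0.8] scaled total [-0.017   0.0001 -0.001 ] rows>= 0.3
yaw err -0.01 turn units (sign: +tool z = -world yaw) 0.002
[ 0.15  0.87 -0.05]
```

Force is down to about 5 N net, so press a touch more while finishing.

```bash
python3 -m creep '{"hand":[10,10,10,10,10],"delta_pos":[[-0.008,0,0.001],[-0.006,0,0],[-0.003,0,0],[0,0,0],[0,0,0]],"turn":[0,0,0,0,0]}' 90
python3 - <<'E'
from h import *
plan((.6699,.1616,.129),172.4); print(env.get_state()['ft_torque'].round(2))
c=env.read_camera('scene'); save(c,'s8.png',(230,390,300,500),4)
E
```

```text
clock: 13.85
tcp_pos: [0.6685, 0.1619, 0.1278]
orientation: [-0.0, 0.066, 0.998, 0.0]
wrist_force: [-3.2, 0.5, 4.8]
finger_gap: 0.0207
tcp [0.6685 0.1619 0.1278] yaw 172.43 tilt 0.04 F [-3.2  0.5  4.8] gap 0.0207 t 13.85
tool delta mm [-1.4 -0.1 -1.2] scaled total [-0.0017 -0.0001 -0.0015] rows>= 0.0
yaw err -0.03 turn units (sign: +tool z = -world yaw) 0.006
[ 0.06  1.24 -0.01]
```

View pics/s8.png

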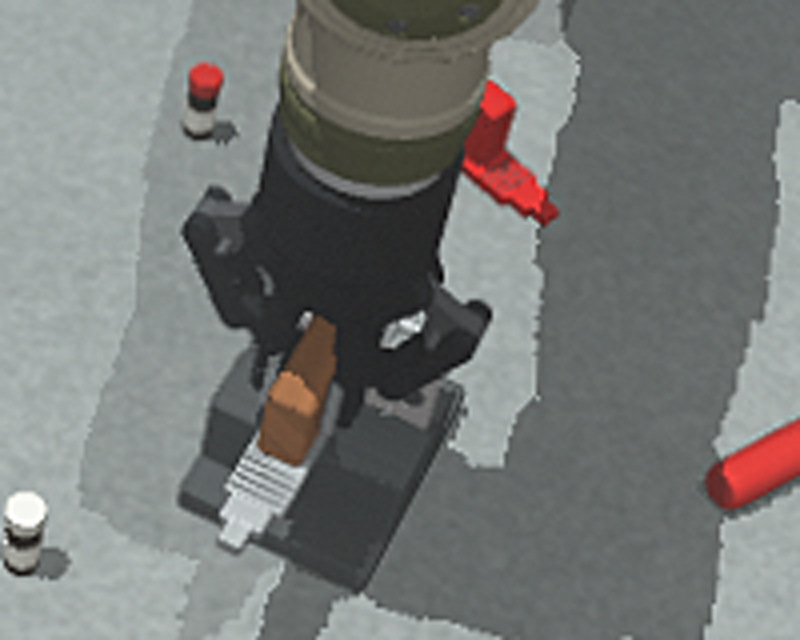

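The tip has passed beyond the vise, with the edge near the file's rear (stroke 2 done, -63 mm). Lift and carry to the mat.

```bash
python3 -m creep '{"hand":[10,10,10,10,10],"delta_pos":[[0,0,-0.01],[0,0,-0.02],[0,0,-0.025],[0,0,-0.025],[0,0,-0.015]],"turn":[0,0,0,0,0]}' 90
python3 -m creep '{"hand":[10,10,10,10,10],"delta_pos":[[0.02,0,0],[0.035,0,0],[0.035,0,0],[0.035,0,0],[0.02,0,0]],"turn":[0,0,0,0,0]}' 90
python3 - <<'E'
from h import *
plan((.533,-.294,.2),155.9)
E
```

```text
clock: 14.32
tcp_pos: [0.6699, 0.1617, 0.2054]
orientation: [0.002, 0.066, 0.998, 0.0]
wrist_force: [0.6, 0.6, -2.4]
finger_gap: 0.0212
clock: 14.73
tcp_pos: [0.5512, 0.1772, 0.2031]
orientation: [-0.001, 0.066, 0.998, -0.0]
wrist_force: [-0.3, 0.1, -3.0]
finger_gap: 0.0209
tcp [0.5512 0.1772 0.2031] yaw 172.45 tilt 0.08 F [-0.3  0.1 -3. ] gap 0.0209 t 14.73
tool delta mm [ -43.9 -469.5    3.2] scaled total [-0.0549 -0.5869  0.0039] rows>= 11.3
yaw err -16.55 turn units (sign: +tool z = -world yaw) 3.31
```

```bash
python3 -m creep '{"hand":[10,10,10,10,10],"delta_pos":[[-0.0037,-0.039,0],[-0.0037,-0.039,0],[-0.0037,-0.039,0],[-0.0037,-0.039,0],[-0.0037,-0.039,0]],"turn":[0,0,0,0,0]}' 90
python3 -m creep '{"hand":[10,10,10,10,10],"delta_pos":[[-0.0037,-0.039,0],[-0.0037,-0.039,0],[-0.0037,-0.039,0],[-0.0037,-0.039,0],[-0.0037,-0.039,0]],"turn":[0,0,0,0,0]}' 90
python3 -m creep '{"hand":[10,10,10,10,10],"delta_pos":[[-0.0037,-0.039,0],[-0.0037,-0.039,0],[-0.0037,-0.039,0],[-0.0037,-0.039,0],[-0.0037,-0.039,0]],"turn":[0,0,0,0,0]}' 90
python3 -m creep '{"hand":[10,10,10,10,10],"delta_pos":[[0,0,0],[0,0,0],[0,0,0],[0,0,0],[0,0,0]],"turn":[0.83,0.83,0.83,0.82,0]}' 90
python3 - <<'E'
from h import *
plan((.533,-.294,.0328),155.9)
E
```

```text
clock: 15.15
tcp_pos: [0.548, 0.019, 0.2034]
orientation: [0.001, 0.066, 0.998, -0.0]
wrist_force: [0.2, -0.1, -2.7]
finger_gap: 0.021
clock: 15.57
tcp_pos: [0.5421, -0.1381, 0.2033]
orientation: [0.001, 0.066, 0.998, -0.0]
wrist_force: [1.1, 0.1, -2.8]
finger_gap: 0.021
clock: 15.98
tcp_pos: [0.536, -0.2948, 0.2032]
orientation: [0.0, 0.066, 0.998, -0.0]
wrist_force: [-0.1, 0.7, -2.7]
finger_gap: 0.021
clock: 16.4
tcp_pos: [0.5362, -0.2934, 0.203]
orientation: [0.0, 0.21, 0.978, -0.0]
wrist_force: [-0.4, -0.6, -2.5]
finger_gap: 0.0206
tcp [ 0.5362 -0.2934  0.203 ] yaw 155.74 tilt 0.02 F [-0.4 -0.6 -2.5] gap 0.0206 t 16.4
tool delta mm [  2.7  -1.8 170.2] scaled total [ 0.0033 -0.0023  0.2127] rows>= 4.1
yaw err 0.16 turn units (sign: +tool z = -world yaw) -0.032
```

```bash
python3 -m creep '{"hand":[10,10,10,10,10],"delta_pos":[[0.0033,-0.002,0.04],[0,0,0.045],[0,0,0.045],[0,0,0.04],[0,0,0.02]],"turn":[0,0,0,0,0]}' 90
python3 -m creep '{"hand":[10,10,10,10,10],"delta_pos":[[0,0,0],[0,0,0],[0,0,0],[0,0,0],[0,0,0]],"turn":[0,0,0,0,0]}' 90
python3 - <<'E'
from h import *
plan((.533,-.294,.0328),155.9)
c=env.read_camera('scene'); save(c,'s9.png',(150,310,110,310),4)
E
```

```text
clock: 16.82
tcp_pos: [0.5309, -0.2917, 0.0467]
orientation: [-0.002, 0.208, 0.978, 0.001]
wrist_force: [-0.9, -0.4, -2.4]
finger_gap: 0.0207
clock: 17.23
tcp_pos: [0.5343, -0.2941, 0.0531]
orientation: [0.002, 0.209, 0.978, -0.001]
wrist_force: [-0.0, 0.4, -2.6]
finger_gap: 0.0206
tcp [ 0.5343 -0.2941  0.0531] yaw 155.9 tilt 0.22 F [-0.   0.4 -2.6] gap 0.0206 t 17.23
tool delta mm [ 1.3 -0.5 20.3] scaled total [ 0.0016 -0.0006  0.0254] rows>= 0.5
yaw err 0.0 turn units (sign: +tool z = -world yaw) -0.001
```

View pics/s9.png

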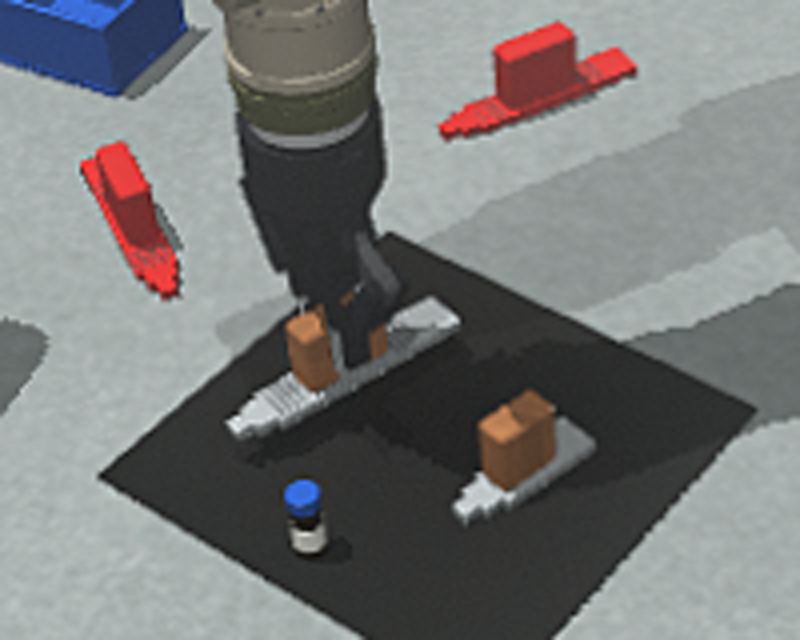

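The file hovers about 20 mm above its old place on the mat, clear of the short file and vial. Lower slowly.

```bash
python3 -m creep '{"hand":[10,10,10,10,10],"delta_pos":[[0,0,0.005],[0,0,0.006],[0,0,0.006],[0,0,0.004],[0,0,0.002]],"turn":[0,0,0,0,0]}' 90
python3 -m creep '{"hand":[10,10,10,10,10],"delta_pos":[[0,0,0.002],[0,0,0.001],[0,0,0],[0,0,0],[0,0,0]],"turn":[0,0,0,0,0]}' 90
python3 - <<'E'
from h import *
plan((.533,-.294,.0328),155.9)
E
```

```text
clock: 17.7
tcp_pos: [0.5324, -0.2927, 0.0325]
orientation: [-0.001, 0.209, 0.978, 0.0]
wrist_force: [-6.1, 3.3, 15.5]
finger_gap: 0.0211
clock: 18.12
tcp_pos: [0.5324, -0.2927, 0.0325]
orientation: [-0.0, 0.209, 0.978, -0.0]
wrist_force: [-6.9, 4.4, 15.9]
finger_gap: 0.0206
tcp [ 0.5324 -0.2927  0.0325] yaw 155.88 tilt 0.01 F [-6.9  4.4 15.9] gap 0.0206 t 18.12
tool delta mm [-1.1 -0.9 -0.3] scaled total [-0.0013 -0.0011 -0.0004] rows>= 0.0
yaw err 0.02 turn units (sign: +tool z = -world yaw) -0.005
```

```bash
python3 -m creep '{"hand":[10,10,10,10,10],"delta_pos":[[0,0,-0.0015],[0,0,-0.001],[0,0,0],[0,0,0],[0,0,0]],"turn":[0,0,0,0,0]}' 90
python3 -m creep '{"hand":[30,45,60,60,60],"delta_pos":[[0,0,0],[0,0,0],[0,0,0],[0,0,0],[0,0,0]],"turn":[0,0,0,0,0]}' 40
python3 -m creep '{"hand":[60,60,60,60,60],"delta_pos":[[0,0,-0.01],[0,0,-0.025],[0,0,-0.04],[0,0,-0.045],[0,0,-0.045]],"turn":[0,0,0,0,0]}'
python3 -m creep '{"hand":[60,60,60,60,60],"delta_pos":[[0.04,0,-0.02],[0.045,0,0],[0.045,0,0],[0.045,0,0],[0.02,0,0]],"turn":[0,0,0,0,0]}'
python3 - <<'E'
from h import *
plan((.533,-.294,.2),155.9)
for n in ('scene','top'):
    c=env.read_camera(n); save(c,n+'10.png'); C=cloud(c);px=c['pixels'].astype(int);z=C[...,2]
    for nn,g in (('long',(.533,-.294)),('short',(.545,-.174))):
        near=np.linalg.norm(C[...,:2]-np.array(g),axis=2)<.05
        m=near&(px[...,0]-px[...,2]>35)&(z>.048)&(z<.065)
        P=C[m]; r=cv2.minAreaRect((P[:,:2]*1000).astype(np.float32)); print(n,nn,len(P),np.round(r[0],1),np.round(r[1],1),round(r[2],1),np.median(P[:,2]).round(4))
E
```

```text
clock: 18.53
tcp_pos: [0.533, -0.2931, 0.0325]
orientation: [0.0, 0.209, 0.978, 0.0]
wrist_force: [-2.6, 1.7, 5.1]
finger_gap: 0.0211
clock: 18.95
tcp_pos: [0.533, -0.2931, 0.032]
orientation: [-0.0, 0.209, 0.978, 0.0]
wrist_force: [-0.3, 0.1, -0.2]
finger_gap: 0.0597
clock: 19.37
tcp_pos: [0.5324, -0.2927, 0.1657]
orientation: [-0.0, 0.209, 0.978, 0.0]
wrist_force: [1.5, -0.9, 0.1]
finger_gap: 0.06
clock: 19.78
tcp_pos: [0.3869, -0.2268, 0.1806]
orientation: [-0.001, 0.209, 0.978, 0.001]
wrist_force: [-1.2, -0.7, -0.9]
finger_gap: 0.0601
tcp [ 0.3869 -0.2268  0.1806] yaw 155.87 tilt 0.14 F [-1.2 -0.7 -0.9] gap 0.0601 t 19.78
tool delta mm [-160.8   -1.6  -19.8] scaled total [-0.201  -0.0019 -0.0248] rows>= 3.9
yaw err 0.03 turn units (sign: +tool z = -world yaw) -0.006
scene long 201 [ 533.9 -291.5] [24.4 55.4] 65.7 0.0555
scene short 160 [ 546.1 -172.7] [24.9 42.3] 73.3 0.0552
top long 0 [0. 0.] [0. 0.] 0.0 nan
top short 124 [ 544.9 -174.3] [22.2 38.4] 68.4 0.0551
  return _methods._mean(a, axis=axis, dtype=dtype,
  ret = ret.dtype.type(ret / rcount)
```

View pics/scene10.png

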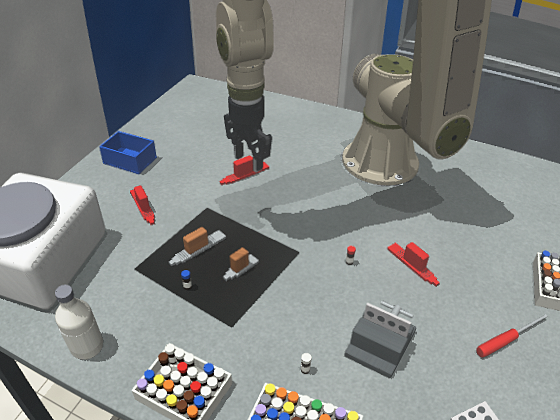

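View pics/top10.png

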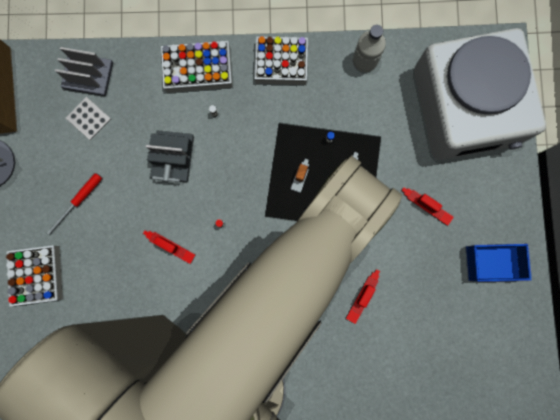

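The scene view shows the long file flat on the mat (grip at (240,195)), the short file at (262,237) and the vial at (279,187), both undisturbed. The arm is clear of everything. In the top view the forearm hides the long file. Let the arm settle, then hand in.

```bash
python3 -m creep '{"hand":[60,60,60,60,60],"delta_pos":[[0,0,0],[0,0,0],[0,0,0],[0,0,0],[0,0,0]],"turn":[0,0,0,0,0]}'
python3 -c "
from workcell import env
print(env.get_state()['qvel'].round(3)); print(env.hand_in())"
```

```text
clock: 20.3
tcp_pos: [0.3912, -0.2297, 0.1799]
orientation: [-0.0, 0.209, 0.978, 0.0]
wrist_force: [-0.8, 0.8, -0.4]
finger_gap: 0.0597
[-0.001 -0.003 -0.006  0.    -0.     0.001]
the job is handed in; nothing more can be done
None
```

I made two full forward strokes with the long file across the plate's top edge, then laid the file back flat on the mat and let go. The job was handed in at about 20 s of the 56 s allowed.

- **Strokes:** In both, the edge ran from about 64 mm ahead of the grip centre to about 64 mm behind it (63 mm on the second). The file stayed square to within about 0.1° by the tool's heading. It was pressed on with about 5–13 N, and carried back with its underside more than 50 mm above the edge.
- **File in the hand:** Camera depth before and after the first stroke showed the file flat, with no visible shift in the grip.
- **Placing:** I measured 16 N at touch-down and relieved it to 5 N before opening the gripper. In the scene camera the long file lies flat on the mat at (0.534, -0.292), within 3 mm of where it started. The short file and the vial look undisturbed, and the gripper touches nothing.
- **Failed or disagreed:** The final top-camera check of the long file failed because the forearm hid it, so that placement rests on the scene camera alone. That camera gave the short file's angle about 3° off its first reading and the top camera about 1.6° off the other way. I put this down to noise, because its position agreed within 1 mm.

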